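# Fetch the hemmed-in reagent bottle for weighing

## Task

On the white tray, the small brown bottle is wanted on the balance, but three bigger bottles stand round it in the way: first move all three of these onto the grey side mat, then stand the brown bottle in the middle of the balance's pan while they wait there. After that put the three back in the middle of their own coasters on the tray: the red-spouted bottle on red, the blue-spouted one on blue, the tan one on yellow. Always keep every bottle upright.

Things in the scene. Friction and masses are not known exactly. Their poses are not given: they have to be found in the camera images.
- red_spout_mid (a point): White bottle with a red cap and pointed red spout: round, 42 mm across, 110 mm high in all; the straight body reaches from the foot to about 62 mm, above come shoulder and spout. 45 to 90 g. This point: on its axis, half-way up (55 mm above its foot); z up, yaw means nothing. Starts upright on the white tray; like ones at the back of the bench are not meant.
- blue_spout_mid (a point): White bottle with a blue cap and pointed blue spout: round, 42 mm across, 110 mm high in all; the straight body reaches from the foot to about 62 mm, above come shoulder and spout. 45 to 90 g. This point: on its axis, half-way up (55 mm above its foot); z up, yaw means nothing. Starts upright on the white tray; like ones at the back of the bench are not meant.
- tan_bottle_mid (a point): Tan (light orange-brown) bottle with a broad black cap: round, 56 mm across, 115 mm high; straight body up to about 80 mm. Being tall, grip it about 75 mm above its foot, so that the cap clears the palm. 110 to 200 g. This point: on its axis, half-way up (57.5 mm above its foot); z up, yaw means nothing. Starts upright on the white tray; like ones at the back of the bench are not meant.
- brown_bottle_mid (a point): Small dark brown bottle with a black cap: round, 34 mm across, 66 mm high; straight body up to about 45 mm. Starts about 60 mm (centre to centre) from each bigger bottle: one in front of it, one left, one right. 35 to 65 g. This point: on its axis, half-way up (33 mm above its foot); z up, yaw means nothing. Starts upright on the white tray; like ones at the back of the bench are not meant.
- coaster_red: Flat red plastic disc, 68 mm across and 3 mm thick, fixed on the white tray. Origin: centre of its underside, 4 mm above the worktop; z up, its yaw means nothing. The red-spouted bottle belongs centred on it and stands on it at the start.
- coaster_blue: Flat blue plastic disc, 68 mm across and 3 mm thick, fixed on the white tray. Origin: centre of its underside, 4 mm above the worktop; z up, its yaw means nothing. The blue-spouted bottle belongs centred on it and stands on it at the start.
- coaster_yellow: Flat yellow plastic disc, 68 mm across and 3 mm thick, fixed on the white tray. Origin: centre of its underside, 4 mm above the worktop; z up, its yaw means nothing. The tan bottle belongs centred on it and stands on it at the start.
- mat_mid (a point): Centre of the top of the side mat: a fixed flat grey rectangle with a thin white border line, lying to the right of the tray, 150 mm along its own x by 260 mm along its own y, 3 mm thick; empty at the start. There is room for the three bottles in a row along its y axis, 85 mm apart. z up.
- pan_mid (a point): Centre of the top of the balance's pan, 74 mm above the worktop. The balance is a fixed low white bench scale to the left of the tray, 260 mm along its x by 190 mm along its y; its flat rectangular pan measures 144 mm along x by 178 mm along y and does not give. z up.
Mind the look-alikes: they are no part of the job. What is shaped like the part that bears brown_bottle_mid but turquoise is not meant. What is shaped like the part that bears red_spout_mid but turquoise is not meant.

How it is judged:
By the outcome, as a careful person would: the job done as asked, in the order asked, and still so for the second after the job is handed in, with the robot touching nothing.
It also fails if it takes over 136 s, if anything falls off the work surface, if the arm or the gripper's body presses on something with over 40 N, if the wrist force passes 120 N, or if a joint passes its speed limit or range.

## Robot

A 6-joint arm with a two-finger parallel gripper is mounted at the origin on a cart in front of the work surface, level with it; the furniture and walls round the work are solid. World frame = base frame: x ahead of the robot, y to its left, z up, the work surface at z = 0. Lengths are in m, angles in rad, forces in N, time in s.
With the tool pointing down it reaches from about 0.325 to 0.85 m from the base axis. Payload 4.4 kg.
Tool frame: the origin (TCP) lies at the very end of the fingers, on their centre line; the grasp point (between the pads) lies 19 mm behind it; z points along the fingers, y is the direction in which the jaws open and shut (so a half turn about z gives the same grasp; the last joint's range is limited). The gripper opens to 94 mm and grips with 3 to 60 N. Pads are 16 mm wide; open, the fingers measure 119 mm over their backs; the gripper's body (75 mm by 177 mm) begins 78 mm behind the grasp point.
Start: joints at [-1.333, 0.207, 1.542, -0, 1.393, -0.15], TCP at [0.217, -0.532, 0.205] pointing down, gripper open.
Joint ranges: [-2.73, 2.73], [-0.86, 2.22], [0.23, 2.46], [-1.11, 4.25], [0.08, 2.63], [-2.82, 2.82]. Speed limits (rad/s): [2.79, 2.79, 3.14, 3.14, 3.14, 3.14].

## Interface

Orientations are given as a rotation vector (axis times angle).
In Python, from rig import bot, optics gives the robot as it stands. The module is installed in compiled form; this text tells all that it offers.
- The arm moves only by the tool apply_moves, never from a script. Its arguments are lists of equal length, an entry for each row: "travel": the shift along the tool's x, y, z in cm, a list of three; "yaw": the turn about the tool's z in rad. In form: {"travel": [[dx, dy, dz], ...], "yaw": [yaw, ...]}. A call has 1 to 20 rows; each row is the pose to reach, as a shift and turn from the pose commanded when the call began, along the tool's axes at that moment; what a row does not reach only later rows make up. A row lasts 1/8 s, in which the tool goes at most 62.5 mm and 10.7 degrees, less where a joint would pass 70% of its speed; a pose out of reach is approached as far as the arm can. A call with a gripper value outside its range is refused whole. "fingers" is the opening, from -1 (shut) to 1 (fully open), set as the call begins (left out, the last holds). The fingers move at their own pace and stop on an object; "grip_force" is the grip in N (left out, the last holds). Time passes only in rows, so rows that repeat a pose let the fingers close. It gives the time, the measured TCP pose, the force and the opening at its end, in the units of the state.
- bot.state(): the state, without advancing time (a new reading comes with each control period).
- optics.read_camera(name): name is "side" or "top"; returns a dict with "color" (400x640x3 uint8, red, green, blue), "intrinsics" (3x3 intrinsics, pixels), "world_to_cam" (4x4, takes a point from world to camera coordinates). Camera axes: x right, y down, z forward; pixel columns grow to the right and rows downward; lengths in m; the calibration is good to about 2 mm. A picture is of the moment at which its call begins. There is no depth.
- bot.job_done(): hands the job in, once; it reports no verdict.
The state is a dict: "time": time; "joint_positions": joint angles; "dq": joint speeds; "joint_efforts": joint torques, N m; "tool_pos": TCP position; "orientation": TCP orientation; "force": force on the tool from outside, world axes, zero at the start; "wrist_torque": the same for the moment, N m; "finger_gap": finger opening in m.
Only numpy, scipy, OpenCV 4.12 (cv2) and the standard library are available. Lean on these libraries where they do the work, as an engineer would, in place of code of your own. Each camera call takes 0.05 s, during which the arm holds its last target.

## Working session

There is one attempt and no reset: what is moved stays moved. The work goes in short steps, Python scripts to look and compute and a tool call to move; the robot and the scene stay as the last step left them, time stands still between calls to the robot, and variables do not carry over. Pictures are saved under pics/ and viewed, and the job is handed in when it is done.

Besides the shell and the picture viewer there is one more tool, called as name(argument=value, ...), one argument or row to a line, values as JSON. apply_moves: Moves the arm, as the interface text tells. Its arguments: {"type":"object","properties":{"travel":{"type":"array","items":{"type":"array","items":{"type":"number"}}},"yaw":{"type":"array","items":{"type":"number"}},"fingers":{"type":"number"},"grip_force":{"type":"number"}},"required":["travel","yaw"]}

```bash
mkdir -p pics; cat > h.py <<'E'
import numpy as np,cv2
from rig import bot,optics
def save(n,f):
    d=optics.read_camera(n); cv2.imwrite('pics/'+f,d['color'][:,:,::-1]); np.savez('pics/'+n+'_cal.npz',K=d['intrinsics'],T=d['world_to_cam']); return d
def cal(n):
    d=np.load('pics/'+n+'_cal.npz'); return d['K'],d['T']
def proj(n,p):
    K,T=cal(n); c=T[:3,:3]@np.array(p,float)+T[:3,3]; u=K@c; return u[:2]/u[2]
def back(n,uv,z):
    K,T=cal(n); R=T[:3,:3]; o=-R.T@T[:3,3]; r=R.T@np.linalg.solve(K,[uv[0],uv[1],1]); return o+r*(z-o[2])/r[2]
E
python3 - <<'E'
from h import *
s=bot.state(); print({k:np.round(v,3) for k,v in s.items()})
for n in('side','top'):
    d=save(n,n+'0.png'); K,T=cal(n); print(n,K.round(1).tolist(),(-T[:3,:3].T@T[:3,3]).round(3), T[:3,:3].round(2).tolist())
E
```

```text
{'time': np.float64(0.0), 'joint_positions': array([-1.333,  0.207,  1.543, -0.   ,  1.394, -0.15 ]), 'dq': array([ 0.   , -0.001,  0.   , -0.   , -0.   ,  0.   ]), 'joint_efforts': array([ 1.0000e-03, -3.7087e+01, -2.8141e+01,  7.0000e-02,  3.6000e-02,
       -0.0000e+00]), 'tool_pos': array([ 0.217, -0.532,  0.204]), 'orientation': array([-3.081, -0.605,  0.   ]), 'force': array([ 0.331, -0.264,  0.892]), 'wrist_torque': array([ 0.013, -0.013,  0.032]), 'finger_gap': np.float64(0.094)}
side [[402.1, 0.0, 314.6], [0.0, 402.1, 198.4], [0.0, 0.0, 1.0]] [0.099 0.798 0.714] [[-0.84, -0.55, -0.0], [-0.34, 0.51, -0.79], [0.43, -0.66, -0.61]]
top [[449.1, 0.0, 319.9], [0.0, 449.1, 198.5], [0.0, 0.0, 1.0]] [0.371 0.131 1.217] [[0.0, -1.0, 0.01], [-0.98, -0.0, -0.18], [0.18, -0.01, -0.98]]
```

View pics/side0.png

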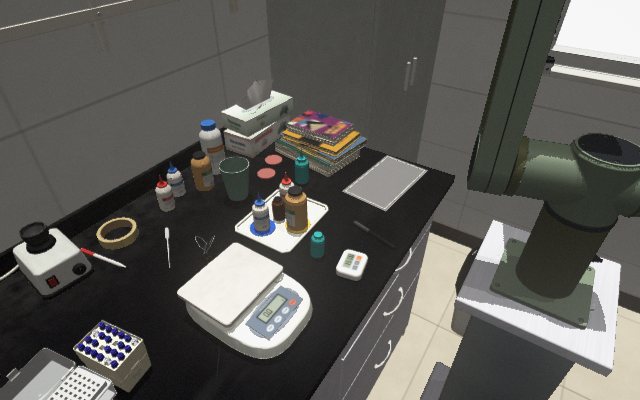

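View pics/top0.png

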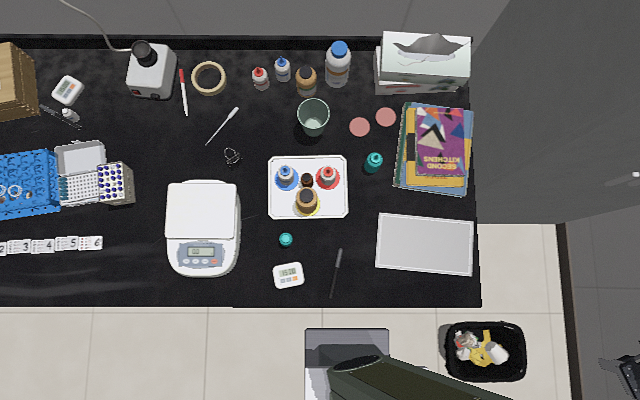

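```bash
python3 - <<'E'
import cv2
a=cv2.imread('pics/top0.png'); cv2.imwrite('pics/c1.png',cv2.resize(a[145:230,255:360],None,fx=7,fy=7,interpolation=cv2.INTER_CUBIC))
cv2.imwrite('pics/c2.png',cv2.resize(a[170:290,155:490],None,fx=2.35,fy=2.35,interpolation=cv2.INTER_CUBIC))
b=cv2.imread('pics/side0.png'); cv2.imwrite('pics/c3.png',cv2.resize(b[165:265,225:340],None,fx=6,fy=6,interpolation=cv2.INTER_CUBIC))
E
```

```text
(no output)
```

View pics/c1.png

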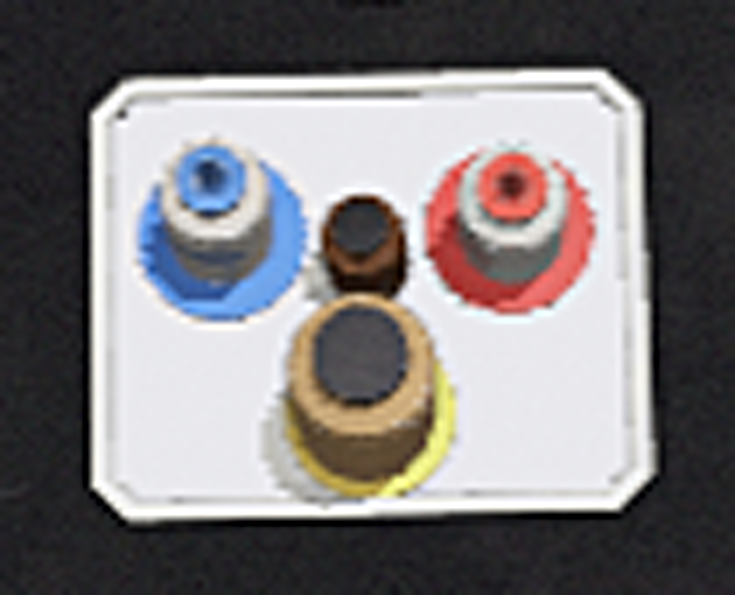

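View pics/c2.png

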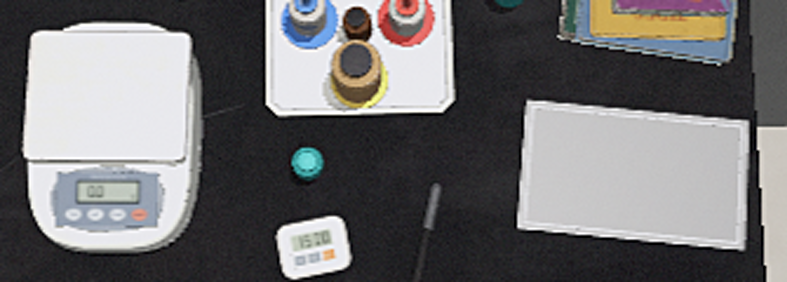

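View pics/c3.png

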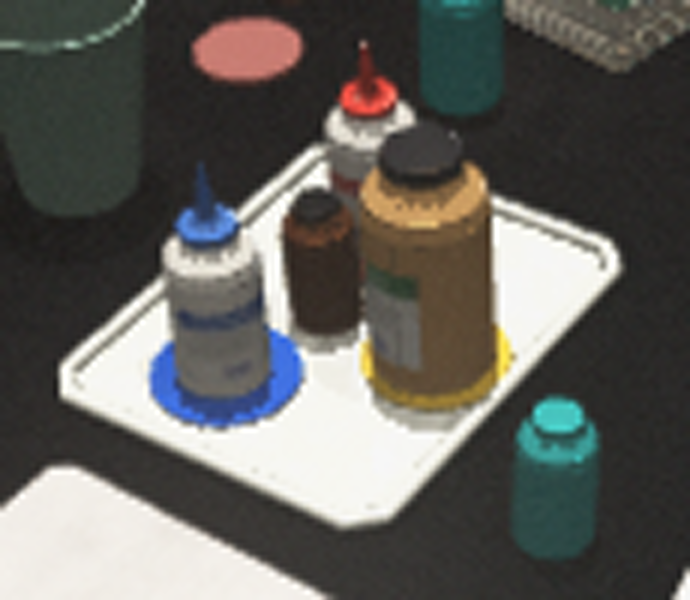

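```bash
cat > fit.py <<'E'
from h import *
from scipy.optimize import least_squares
def hsvmask(img,lo,hi):
    return cv2.inRange(cv2.cvtColor(img,cv2.COLOR_BGR2HSV),lo,hi)
def coaster(n,img,col,guess,z=0.007):
    rng={'red':[((0,120,90),(8,255,255)),((172,120,90),(180,255,255))],'blue':[((100,120,90),(125,255,255))],'yellow':[((22,120,90),(35,255,255))]}[col]
    m=sum(hsvmask(img,*r) for r in rng).astype(np.uint8)
    ys,xs=np.nonzero(m)
    P=np.array([back(n,(x,y),z)[:2] for x,y in zip(xs,ys)])
    P=P[np.linalg.norm(P-guess,axis=1)<0.05]
    # centre maximising agreement: hull points on radius .034 robust
    h=cv2.convexHull((P*1e4).astype(np.float32)).reshape(-1,2)/1e4
    f=lambda c:np.linalg.norm(h-c,axis=1)-.0335
    r=least_squares(f,guess,loss='soft_l1',f_scale=.001)
    return r.x,len(P),np.abs(f(r.x)).max()
E
python3 - <<'E'
from fit import *
def cu(x,y): return (255+(x+.5)/7-.5,145+(y+.5)/7-.5)
def cs(x,y): return (225+(x+.5)/6-.5,165+(y+.5)/6-.5)
B={}
for nm,t,z,s in [('red',(512,184),.117,(365,48)),('blue',(209,178),.117,(203,168)),('tan',(361,354),.122,(420,150)),('brown',(361,226),.070,(319,205))]:
    B[nm]=back('top',cu(*t),z); print(nm,'top',B[nm].round(4),'side',back('side',cs(*s),z).round(4))
for c,b in (('red','red'),('blue','blue'),('yellow','tan')):
  for n in ('top','side'):
    print(c,n,coaster(n,cv2.imread(f'pics/{n}0.png'),c,B[b][:2]))
k=2.35
cc=lambda x,y:(155+(x+.5)/k-.5,170+(y+.5)/k-.5)
P=[back('top',cc(*q),.003) for q in [(527,102),(748,120),(744,249),(518,228)]]
print('mat',np.round(P,4),np.mean(P,0))
P=[back('top',cc(*q),.074) for q in [(31,31),(190,31),(188,163),(25,159)]]
print('pan',np.round(P,4),np.mean(P,0))
print(back('top',(286,239),.06),back('top',(375,160),.1), back('top',(313,117),.1))
E
```

```text
red top [0.6429 0.1027 0.117 ] side [0.6464 0.108  0.117 ]
blue top [0.6447 0.2116 0.117 ] side [0.6498 0.2147 0.117 ]
tan top [0.5795 0.1564 0.122 ] side [0.5785 0.1611 0.122 ]
brown top [0.6382 0.158  0.07  ] side [0.6339 0.1618 0.07  ]
red top (array([0.65161468, 0.1009753 ]), 234, np.float64(0.00396332996376763))Traceback (most recent call last):
  File "<stdin>", line 9, in <module>
  File "fit.py", line 12, in coaster
    h=cv2.convexHull((P*1e4).astype(np.float32)).reshape(-1,2)/1e4
      ^^^^^^^^^^^^^^^^^^^^^^^^^^^^^^^^^^^^^^^^^^^^^^^^^^
AttributeError: 'NoneType' object has no attribute 'reshape'
```

```bash
sed -i 's|    f=lambda c|    cen=-np.linalg.inv(cal(n)[1])[:3,:3]@cal(n)[1][:3,3] if 0 else np.linalg.inv(cal(n)[1])[:2,3]\n    if n=="side": h=h[(h-guess)@((cen-guess)/np.linalg.norm(cen-guess))>-.005]\n    else: h=h[h[:,0]<guess[0]+.005]\n    f=lambda c|' fit.py
python3 - <<'E'
from fit import *
B={'red':(.643,.103),'blue':(.645,.213),'yellow':(.58,.158)}
for c in B:
  for n in ('top','side'):
    try: print(c,n,coaster(n,cv2.imread(f'pics/{n}0.png'),c,np.array(B[c])))
    except Exception as e: print(c,n,'fail')
k=2.35
cc=lambda x,y:(155+(x+.5)/k-.5,170+(y+.5)/k-.5)
P=[back('top',cc(*q),.003) for q in [(527,102),(748,120),(744,249),(518,228)]]
print('mat',np.round(P,4),np.mean(P,0))
P=[back('top',cc(*q),.074) for q in [(31,31),(190,31),(188,163),(25,159)]]
print('pan',np.round(P,4),np.mean(P,0))
print('panside',[back('side',q,.074).round(3) for q in [(236,244),(285,272),(232,322),(180,291)]])
print('matside',[back('side',q,.003).round(3) for q in [(385,155),(428,170),(388,210),(344,189)]])
print(back('top',(286,239),.06),back('top',(375,160),.1), back('top',(313,117),.1))
E
```

```text
red top (array([0.65273765, 0.10053703]), 234, np.float64(0.0012031404268571452))
red side fail
blue top (array([0.65007945, 0.21382715]), 223, np.float64(0.0019566929229093352))
blue side (array([0.64836599, 0.21543859]), 156, np.float64(0.002428507318112186))
yellow top (array([0.57905354, 0.1546296 ]), 45, np.float64(0.002602150187078274))
yellow side (array([0.57983177, 0.15361969]), 32, np.float64(0.002043197292514523))
mat [[ 0.5527 -0.0402  0.003 ]
 [ 0.5323 -0.2969  0.003 ]
 [ 0.3845 -0.2834  0.003 ]
 [ 0.4077 -0.0268  0.003 ]] [ 0.46930317 -0.16183101  0.003     ]
pan [[0.6199 0.5166 0.074 ]
 [0.6205 0.3412 0.074 ]
 [0.4745 0.3382 0.074 ]
 [0.4784 0.5143 0.074 ]] [0.54831678 0.42758    0.074     ]
panside [array([0.608, 0.35 , 0.074]), array([0.465, 0.356, 0.074]), array([0.475, 0.509, 0.074]), array([0.611, 0.512, 0.074])]
matside [array([ 0.535, -0.29 ,  0.003]), array([ 0.382, -0.283,  0.003]), array([ 0.403, -0.032,  0.003]), array([ 0.554, -0.05 ,  0.003])]
[0.47620921 0.20892645 0.06      ] [ 0.67620281 -0.01942638  0.1       ] [0.79173886 0.14046008 0.1       ]
```

On the tray (top view): red-spouted (328,171), blue-spouted (285,171), tan (306,195), brown (307,178). The similar ones at the back, (260,75), (282,68) and (306,75), and the turquoise ones at (286,239) and (375,160) are not meant. The enlarged crops confirm the four on the tray: each bigger one stands on its coaster, with the brown one between them.

```bash
cat > go.py <<'E'
import sys
from h import *
from scipy.spatial.transform import Rotation as Ro
def go(x,y,z,head=None):
    s=bot.state(); R=Ro.from_rotvec(s['orientation']).as_matrix()
    h=np.arctan2(R[1,0],R[0,0]); d=R.T@(np.array([x,y,z])-s['tool_pos'])*100
    print('t%.2f tcp %s head %.3f tilt %.3f -> travel cm %s yaw %s'%(s['time'],s['tool_pos'].round(4),h,np.arccos(-R[2,2]),d.round(2),None if head is None else round(h-head,3)))
if __name__=='__main__': go(*map(float,sys.argv[1:]))
E
python3 go.py .579 .157 .2 0
```

```text
t0.10 tcp [ 0.2173 -0.5316  0.2044] head 0.388 tilt 0.002 -> travel cm [ 59.53 -50.06   0.56] yaw 0.388
```

apply_moves(
  travel=[
    [2,-1.7,0],
    [6,-5,0],
    [10,-8.4,0],
    [14.5,-12.2,0],
    [19,-16,0],
    [23.5,-19.8,0],
    [28,-23.5,0.1],
    [32.5,-27.3,0.2],
    [37,-31.1,0.3],
    [41.5,-34.9,0.4],
    [46,-38.7,0.5],
    [50,-42,0.5],
    [54,-45.4,0.5],
    [57,-48,0.5],
    [59,-49.6,0.5],
    [59.5,-50.05,0.5],
    [59.5,-50.05,0.5],
  ],
  yaw=[0.02,0.05,0.08,0.11,0.14,0.17,0.2,0.23,0.26,0.29,0.32,0.34,0.36,0.375,0.388,0.388,0.388],
  fingers=1,
  grip_force=15,
)

```text
time: 2.22
tool_pos: [0.5785, 0.1557, 0.1999]
orientation: [3.141, 0.0, -0.002]
force: [0.1, -0.9, -0.7]
finger_gap: 0.0942
```

```bash
python3 go.py .579 .157 .063 0; python3 -c "
from h import *
save('top','top1.png');save('side','side1.png')
a=cv2.imread('pics/side1.png');b=cv2.imread('pics/top1.png')
cv2.imwrite('pics/m1.png',np.hstack([cv2.resize(a[130:280,200:360],None,fx=2.5,fy=2.5),cv2.resize(b[120:270,230:390],None,fx=2.5,fy=2.5)]))"
```

```text
t2.23 tcp [0.5785 0.1557 0.1999] head 0.000 tilt 0.001 -> travel cm [ 0.07 -0.14 13.69] yaw 0.0
```

View pics/m1.png

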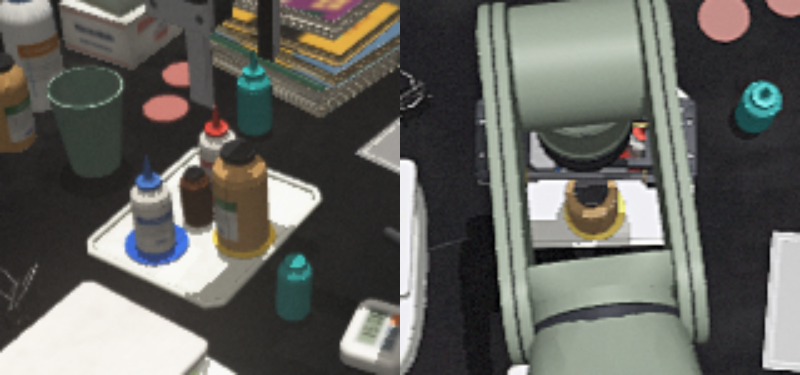

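The gripper is above the tan bottle and the tray group is unchanged: side crop tan (240,200), blue (152,210), brown (195,195). I'll descend now.

apply_moves(
  travel=[
    [0,-0.1,2],
    [0.05,-0.1,5.5],
    [0.05,-0.1,9.5],
    [0.05,-0.1,12.5],
    [0.05,-0.1,13.7],
    [0.05,-0.1,13.7],
    [0.05,-0.1,13.7],
  ],
  yaw=[0,0,0,0,0,0,0],
)

```text
time: 3.2
tool_pos: [0.581, 0.1569, 0.0653]
orientation: [-3.141, 0.001, -0.005]
force: [0.2, -0.4, 0.1]
finger_gap: 0.0939
```

apply_moves(
  travel=[
    [0,0,0],
    [0,0,0],
    [0,0,0],
    [0,0,0],
    [0,0,0],
    [0,0,0],
  ],
  yaw=[0,0,0,0,0,0],
  fingers=-1,
  grip_force=15,
)

```text
time: 3.95
tool_pos: [0.5795, 0.157, 0.0635]
orientation: [-3.142, 0.0, 0.0]
force: [-0.6, -0.6, 0.3]
finger_gap: 0.0541
```

```bash
python3 go.py .462 -.248 .12 1.5708; python3 -c "
from h import *
save('top','top2.png');save('side','side2.png')
a=cv2.imread('pics/side2.png');b=cv2.imread('pics/top2.png')
cv2.imwrite('pics/m2.png',np.hstack([cv2.resize(a[130:280,200:360],None,fx=2.5,fy=2.5),cv2.resize(b[120:270,230:390],None,fx=2.5,fy=2.5)]))"
```

```text
t3.95 tcp [0.5795 0.157  0.0635] head -0.000 tilt 0.000 -> travel cm [-11.74  40.51  -5.65] yaw -1.571
```

View pics/m2.png

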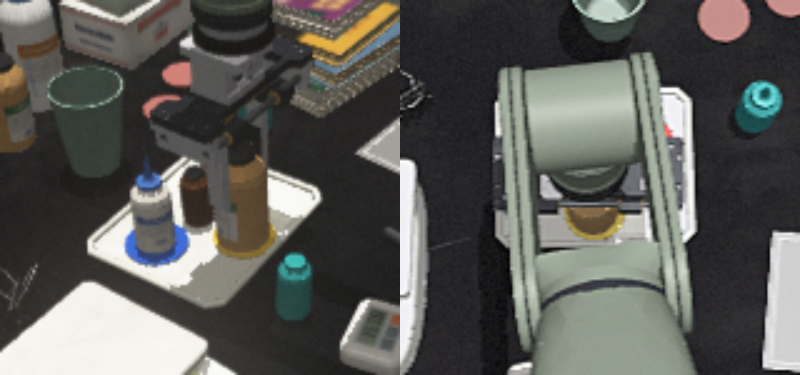

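```bash
python3 -c "
from h import *
a=cv2.imread('pics/side2.png')
f=8; x0,y0=250,165
c=cv2.resize(a[y0:y0+75,x0:x0+75],None,fx=f,fy=f,interpolation=cv2.INTER_CUBIC)
def m(p,col):
    u=(proj('side',p)-[x0,y0]+.5)*f; cv2.circle(c,tuple(int(v) for v in u),3,col,-1)
for z in (.007,.04,.08,.122): m((.5795,.157,z),(255,0,255))
for dx in(-.008,.008): m((.5795+dx,.157+.028,.0635),(0,255,0))
for t in np.linspace(0,6.28,30): m((.5795+.028*np.cos(t),.157+.028*np.sin(t),.007),(255,255,0))
cv2.imwrite('pics/m3.png',c); s=bot.state(); print(s['finger_gap'],s['force'])"
```

```text
0.05402180708277173 [-1.09296409 -0.71770467  0.45413184]
```

View pics/m3.png

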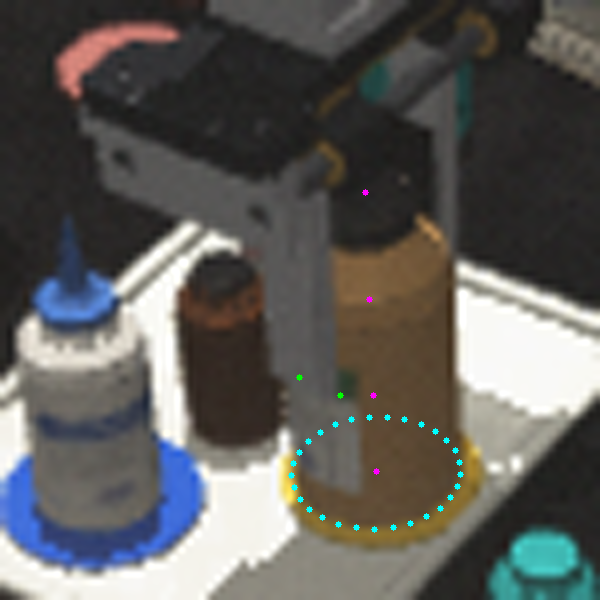

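Gripped: the projected foot ring fits the tan bottle, and the pale patch below the finger is its label. Now I'll lift it and carry it to the mat's far slot.

apply_moves(
  travel=[
    [0,0,-0.7],
    [0,0,-2.2],
    [0,0,-4.2],
    [-0.2,0.8,-6],
    [-1,3,-6.5],
    [-2,6,-6.5],
    [-3.1,9.6,-6.5],
    [-4.2,13.4,-6.5],
    [-5.3,17.3,-6.5],
    [-6.4,21.2,-6.5],
    [-7.5,25.1,-6.5],
    [-8.6,29,-6.5],
    [-9.6,32.7,-6.5],
    [-10.5,36,-6.5],
    [-11.2,38.5,-6.5],
    [-11.6,40,-6.5],
    [-11.7,40.5,-6.5],
    [-11.7,40.5,-6.5],
    [-11.7,40.5,-6.5],
  ],
  yaw=[0,0,0,-0.05,-0.15,-0.28,-0.42,-0.56,-0.7,-0.84,-0.98,-1.12,-1.25,-1.37,-1.47,-1.54,-1.571,-1.571,-1.571],
)

```text
time: 6.42
tool_pos: [0.4628, -0.2479, 0.1293]
orientation: [2.221, 2.22, 0.0]
force: [-0.8, 0.1, -0.6]
finger_gap: 0.0542
```

```bash
python3 go.py .462 -.248 .0605 1.5708; python3 -c "
from h import *
save('top','top3.png');save('side','side3.png')
a=cv2.imread('pics/side3.png');b=cv2.imread('pics/top3.png')
cv2.imwrite('pics/m4.png',np.hstack([cv2.resize(a[100:250,300:460],None,fx=2.5,fy=2.5),cv2.resize(b[150:300,330:490],None,fx=2.5,fy=2.5)]))"
```

```text
t6.42 tcp [ 0.4628 -0.2479  0.1293] head 1.571 tilt 0.001 -> travel cm [-0.   -0.08  6.88] yaw -0.0
```

View pics/m4.png

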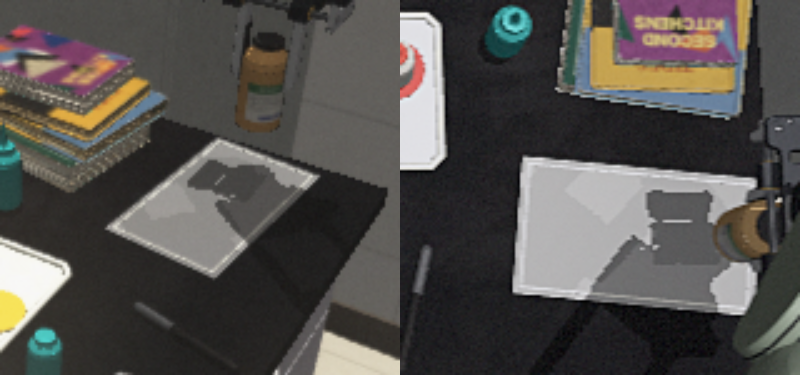

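```bash
python3 -c "
from h import *
print(back('side',(300+262/2.5,100+122/2.5),.0733))
print([ (proj('side',(.462,-.248,z))-[300,100])*2.5 for z in(.003,.073,.188)], [ (proj('top',(.462,-.248,z))-[330,150])*2.5 for z in(.003,.073,.188)])"
```

```text
[ 0.45643358 -0.24861047  0.0733    ]
[array([250.22776225, 168.56223723]), array([257.56195024, 121.14624044]), array([270.78155239,  35.68066276])] [array([316.31857907, 241.37587122]), array([337.4314282 , 236.25038269]), array([378.23682946, 226.34420588])]
```

The tan bottle hangs upright above the right end of the mat and the projections agree. I'll lower and release it.

apply_moves(
  travel=[
    [0,0,1.2],
    [0,-0.05,3.2],
    [0,-0.05,5.2],
    [0,-0.05,6.4],
    [0,-0.05,6.9],
    [0,-0.05,6.95],
    [0,-0.05,6.95],
  ],
  yaw=[0,0,0,0,0,0,0],
)

```text
time: 7.4
tool_pos: [0.4622, -0.2481, 0.0593]
orientation: [2.221, 2.221, 0.0]
force: [-1.1, 0.7, 0.5]
finger_gap: 0.054
```

apply_moves(
  travel=[
    [0,0,0],
    [0,0,0],
    [0,0,0],
    [0,0,0],
    [0,0,-1],
    [0,0,-4],
    [0,0,-9],
    [0,0,-13],
    [0,0,-14],
  ],
  yaw=[0,0,0,0,0,0,0,0,0],
  fingers=1,
)

```text
time: 8.52
tool_pos: [0.4638, -0.2493, 0.203]
orientation: [2.216, 2.216, 0.002]
force: [0.3, 0.0, -0.7]
finger_gap: 0.094
```

```bash
python3 go.py .650 .101 .2 1.5708; python3 - <<'E'
from fit import *
save('top','top4.png');save('side','side4.png')
a=cv2.imread('pics/side4.png');b=cv2.imread('pics/top4.png')
cv2.imwrite('pics/m5.png',np.vstack([cv2.resize(a[130:260,220:440],None,fx=2.3,fy=2.3),cv2.resize(b[140:270,260:480],None,fx=2.3,fy=2.3)]))
for n,i in (('top',b),('side',a)):
    try: print(n,coaster(n,i,'yellow',np.array([.579,.156])))
    except Exception as e: print(n,e)
E
```

```text
t8.53 tcp [ 0.4638 -0.2493  0.203 ] head 1.571 tilt 0.007 -> travel cm [35.03 18.62  0.25] yaw 0.0
top (array([0.57860167, 0.15419866]), 40, np.float64(0.002244393248708468))
side (array([0.57872078, 0.15678136]), 330, np.float64(0.0021449472823373283))
```

View pics/m5.png

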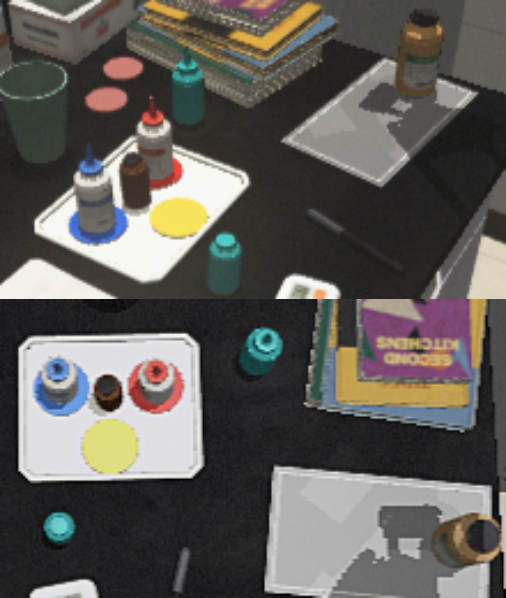

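Tan stands upright on the mat, and the yellow coaster is clear at side crop (180,217). Next is red.

apply_moves(
  travel=[
    [1,0.5,0],
    [4,2.1,0],
    [8,4.2,0],
    [13,6.9,0],
    [18,9.5,0],
    [23,12.2,0],
    [28,14.8,0],
    [32,16.9,0],
    [34.5,18.3,0.1],
    [35.2,18.6,0.2],
    [35.2,18.6,0.2],
  ],
  yaw=[0,0,0,0,0,0,0,0,0,0,0],
)

```text
time: 10.0
tool_pos: [0.6467, 0.1042, 0.195]
orientation: [-2.219, -2.221, 0.005]
force: [0.2, -0.5, 0.2]
finger_gap: 0.0938
```

```bash
python3 go.py .650 .103 .035 1.5708; python3 - <<'E'
from h import *
save('side','side5.png')
a=cv2.imread('pics/side5.png')
f=5; x0,y0=230,120
c=cv2.resize(a[y0:y0+110,x0:x0+110],None,fx=f,fy=f,interpolation=cv2.INTER_CUBIC)
def m(p,col):
    u=(proj('side',p)-[x0,y0]+.5)*f; cv2.circle(c,tuple(int(v) for v in u),2,col,-1)
for z in (.007,.04,.069,.117): m((.650,.103,z),(255,0,255))
for t in np.linspace(0,6.28,30): m((.650+.021*np.cos(t),.103+.021*np.sin(t),.069),(255,255,0)); m((.650+.021*np.cos(t),.103+.021*np.sin(t),.007),(255,255,0))
for z in (.004,.07): m((.637,.159,z),(0,255,0))
for z in (.007,.117): m((.649,.2145,z),(0,255,0))
cv2.imwrite('pics/m6.png',c)
E
```

```text
t10.00 tcp [0.6467 0.1042 0.195 ] head 1.572 tilt 0.004 -> travel cm [-0.11  0.39 16.  ] yaw 0.001
```

View pics/m6.png

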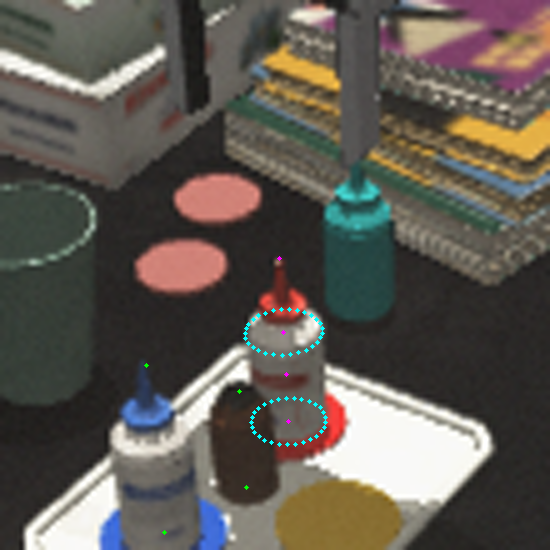

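The overlay fits the red bottle to about 2 mm; it sits slightly right of the drawn ring. I'll go down to the grip height.

```bash
python3 go.py .649 .102 .035 1.5708
```

```text
t10.05 tcp [0.6468 0.1035 0.1956] head 1.571 tilt 0.003 -> travel cm [-0.14  0.26 16.06] yaw -0.0
```

apply_moves(
  travel=[
    [-0.1,0.1,1.5],
    [-0.1,0.2,4.5],
    [-0.1,0.2,8.5],
    [-0.1,0.2,12],
    [-0.1,0.2,15],
    [-0.1,0.2,16.2],
    [-0.1,0.2,16.2],
    [-0.1,0.2,16.2],
  ],
  yaw=[0,0,0,0,0,0,0,0],
)

```text
time: 11.05
tool_pos: [0.6512, 0.1028, 0.0366]
orientation: [2.22, 2.22, 0.003]
force: [0.5, -0.7, -0.5]
finger_gap: 0.0939
```

apply_moves(
  travel=[
    [0,0,0],
    [0,0,0],
    [0,0,0],
    [0,0,0],
    [0,0,0],
    [0,0,0],
  ],
  yaw=[0,0,0,0,0,0],
  fingers=-1,
  grip_force=12,
)

```text
time: 11.8
tool_pos: [0.6498, 0.103, 0.0349]
orientation: [-2.221, -2.221, 0.0]
force: [-0.6, -0.7, -0.3]
finger_gap: 0.041
```

```bash
python3 go.py .469 -.163 .11 1.5708;python3 - <<'E'
from h import *
s=bot.state(); print(s['finger_gap'],s['force'])
save('side','side6.png')
a=cv2.imread('pics/side6.png')
cv2.imwrite('pics/m7.png',cv2.resize(a[120:230,230:340],None,fx=5,fy=5,interpolation=cv2.INTER_CUBIC))
E
```

```text
t11.80 tcp [0.6498 0.103  0.0349] head 1.571 tilt 0.000 -> travel cm [-26.6  -18.08  -7.51] yaw 0.0
0.04104314437565915 [-0.56688698 -0.68068089 -0.2844085 ]
```

View pics/m7.png

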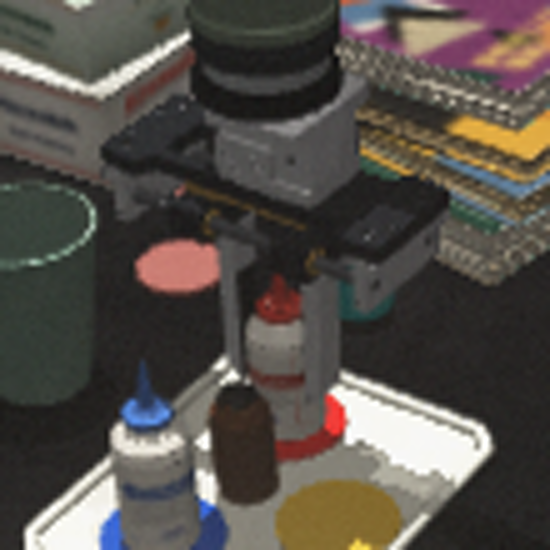

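Red is gripped (gap 41 mm) and the others are undisturbed. Carrying it to the middle slot.

apply_moves(
  travel=[
    [0,0,-0.8],
    [0,0,-2.5],
    [0,0,-4.8],
    [-0.5,-0.4,-6.6],
    [-2,-1.4,-7],
    [-4.5,-3.1,-7],
    [-7.6,-5.2,-7],
    [-11,-7.5,-7],
    [-14.4,-9.8,-7],
    [-17.8,-12.1,-7],
    [-21,-14.3,-7],
    [-23.8,-16.2,-7],
    [-25.7,-17.5,-7],
    [-26.6,-18.1,-7],
    [-26.6,-18.1,-7],
    [-26.6,-18.1,-5.5],
    [-26.6,-18.1,-3],
    [-26.6,-18.1,-0.8],
    [-26.6,-18.1,0.2],
    [-26.6,-18.1,0.4],
  ],
  yaw=[0,0,0,0,0,0,0,0,0,0,0,0,0,0,0,0,0,0,0,0],
)

```text
time: 14.35
tool_pos: [0.4686, -0.1621, 0.0301]
orientation: [-2.219, -2.221, 0.001]
force: [-2.2, 1.5, 4.4]
finger_gap: 0.0414
```

apply_moves(
  travel=[
    [0,0,0],
    [0,0,0],
  ],
  yaw=[0,0],
)

```text
time: 14.6
tool_pos: [0.4695, -0.1632, 0.0314]
orientation: [2.22, 2.221, 0.001]
force: [-0.8, -0.4, -0.9]
finger_gap: 0.0411
```

apply_moves(
  travel=[
    [0,0,0],
    [0,0,0],
    [0,0,0],
    [0,0,0],
    [0,0,-1],
    [0,0,-4],
    [0,0,-9],
    [0,0,-14],
    [0,0,-17],
    [0,0,-17.5],
  ],
  yaw=[0,0,0,0,0,0,0,0,0,0],
  fingers=1,
)

```text
time: 15.85
tool_pos: [0.4706, -0.1639, 0.2093]
orientation: [2.217, 2.217, 0.003]
force: [0.4, -0.7, 0.0]
finger_gap: 0.0937
```

```bash
python3 go.py .649 .2145 .205 1.5708; python3 - <<'E'
from fit import *
save('top','top7.png');save('side','side7.png')
a=cv2.imread('pics/side7.png');b=cv2.imread('pics/top7.png')
cv2.imwrite('pics/m8.png',np.vstack([cv2.resize(a[130:260,220:440],None,fx=2.3,fy=2.3),cv2.resize(b[140:270,260:480],None,fx=2.3,fy=2.3)]))
for n,i in (('top',b),('side',a)):
    try: print(n,coaster(n,i,'red',np.array([.650,.102])))
    except Exception as e: print(n,e)
E
```

```text
t15.85 tcp [ 0.4706 -0.1639  0.2093] head 1.571 tilt 0.007 -> travel cm [37.84 17.84  0.41] yaw -0.0
top (array([0.65284419, 0.10105994]), 430, np.float64(0.001159438607681966))
side (array([0.65183493, 0.1037676 ]), 194, np.float64(0.0011745313612749192))
```

View pics/m8.png

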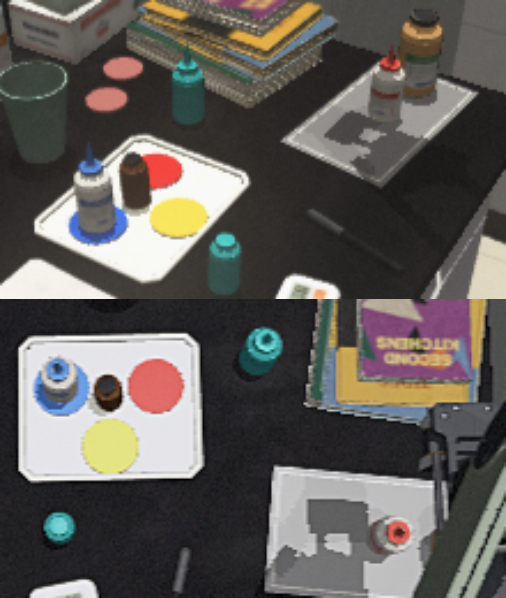

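Red is standing on the mat's middle slot. Next is blue.

apply_moves(
  travel=[
    [1,0.5,0],
    [4,1.9,0],
    [8,3.8,0],
    [13,6.1,0],
    [18,8.5,0],
    [23,10.8,0],
    [28,13.2,0],
    [32.5,15.3,0],
    [36,17,0.2],
    [37.6,17.8,0.3],
    [37.9,17.95,0.4],
    [37.9,17.95,0.4],
    [37.9,17.95,0.4],
  ],
  yaw=[0,0,0,0,0,0,0,0,0,0,0,0,0],
)

```text
time: 17.58
tool_pos: [0.6482, 0.2147, 0.2021]
orientation: [2.223, 2.22, -0.001]
force: [0.3, -0.2, -0.4]
finger_gap: 0.0937
```

```bash
python3 go.py .649 .2145 .035 1.5708
```

```text
t17.57 tcp [0.6482 0.2147 0.2021] head 1.569 tilt 0.000 -> travel cm [-1.000e-02  8.000e-02  1.671e+01] yaw -0.002
```

apply_moves(
  travel=[
    [0,0,1.5],
    [0,0,4.5],
    [0,0,8.5],
    [0,0,12.5],
    [0,0,15.5],
    [0,0,16.7],
    [0,0,16.7],
    [0,0,16.7],
    [0,0,16.7],
  ],
  yaw=[0,0,0,0,0,0,0,0,0],
)

```text
time: 18.7
tool_pos: [0.6498, 0.2163, 0.0369]
orientation: [2.22, 2.22, 0.004]
force: [-0.1, 0.4, 0.1]
finger_gap: 0.0939
```

apply_moves(
  travel=[
    [0,0,0],
    [0,0,0],
    [0,0,0],
    [0,0,0],
    [0,0,0],
    [0,0,0],
  ],
  yaw=[0,0,0,0,0,0],
  fingers=-1,
)

```text
time: 19.45
tool_pos: [0.6485, 0.216, 0.0349]
orientation: [2.221, 2.221, 0.0]
force: [0.4, -0.3, -0.5]
finger_gap: 0.0413
```

```bash
python3 go.py .476 -.078 .031 1.5708;python3 - <<'E'
from h import *
save('side','side8.png')
a=cv2.imread('pics/side8.png')
cv2.imwrite('pics/m9.png',cv2.resize(a[120:230,220:330],None,fx=4,fy=4,interpolation=cv2.INTER_CUBIC))
E
```

```text
t19.45 tcp [0.6485 0.216  0.0349] head 1.571 tilt 0.000 -> travel cm [-29.4  -17.25   0.39] yaw -0.0
```

View pics/m9.png

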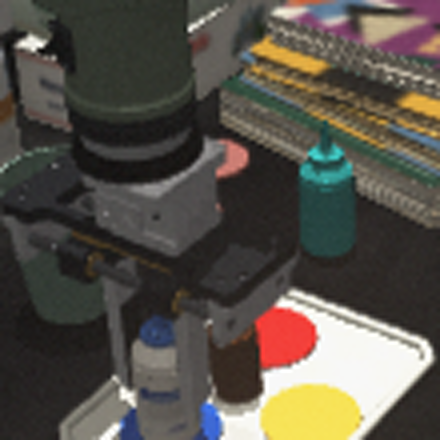

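Blue is gripped (41 mm). I'll lift it above the brown bottle's height and carry it to the near slot.

apply_moves(
  travel=[
    [0,0,-0.8],
    [0,0,-2.8],
    [0,0,-5.5],
    [0,0,-8.5],
    [-0.5,-0.3,-10.3],
    [-2,-1.2,-10.5],
    [-4.8,-2.8,-10.5],
    [-8.2,-4.8,-10.5],
    [-12,-7,-10.5],
    [-16,-9.4,-10.5],
    [-20,-11.7,-10.5],
    [-23.6,-13.8,-10],
    [-26.5,-15.5,-9],
    [-28.5,-16.7,-7.5],
    [-29.3,-17.2,-6.5],
    [-29.4,-17.25,-5],
    [-29.4,-17.25,-3],
    [-29.4,-17.25,-1],
    [-29.4,-17.25,0.1],
    [-29.4,-17.25,0.35],
  ],
  yaw=[0,0,0,0,0,0,0,0,0,0,0,0,0,0,0,0,0,0,0,0],
)

```text
time: 22.0
tool_pos: [0.475, -0.0771, 0.0307]
orientation: [-2.218, -2.22, 0.002]
force: [-3.0, 1.8, 7.5]
finger_gap: 0.041
```

apply_moves(
  travel=[
    [0,0,0],
    [0,0,0],
  ],
  yaw=[0,0],
)

```text
time: 22.25
tool_pos: [0.4768, -0.0782, 0.0321]
orientation: [2.22, 2.22, 0.001]
force: [0.1, -0.6, -0.5]
finger_gap: 0.0413
```

apply_moves(
  travel=[
    [0,0,0],
    [0,0,0],
    [0,0,0],
    [0,0,0],
    [0,0,-1],
    [0,0,-4],
    [0,0,-9],
    [0,0,-13],
    [0,0,-15],
    [0,0,-15],
  ],
  yaw=[0,0,0,0,0,0,0,0,0,0],
  fingers=1,
)

```text
time: 23.5
tool_pos: [0.4775, -0.0785, 0.1841]
orientation: [2.218, 2.218, 0.004]
force: [0.2, 0.0, 0.8]
finger_gap: 0.0938
```

```bash
python3 go.py .637 .159 .16 1.5708; python3 - <<'E'
from fit import *
save('top','top9.png');save('side','side9.png')
a=cv2.imread('pics/side9.png');b=cv2.imread('pics/top9.png')
cv2.imwrite('pics/m10.png',np.vstack([cv2.resize(a[130:260,220:440],None,fx=2.3,fy=2.3),cv2.resize(b[140:270,260:480],None,fx=2.3,fy=2.3)]))
cv2.imwrite('pics/m11.png',cv2.resize(a[190:240,240:330],None,fx=8,fy=8,interpolation=cv2.INTER_CUBIC))
for c,g in (('red',(.65,.102)),('blue',(.649,.215)),('yellow',(.579,.156))):
  for n,i in (('top',b),('side',a)):
    try: print(c,n,coaster(n,i,c,np.array(g)))
    except Exception as e: print(n,e)
E
```

```text
t23.50 tcp [ 0.4775 -0.0785  0.1841] head 1.571 tilt 0.006 -> travel cm [23.76 15.93  2.45] yaw -0.0
red top (array([0.65284419, 0.10105994]), 430, np.float64(0.001159438607681966))
red side (array([0.65201633, 0.10377199]), 193, np.float64(0.0010157030086427113))
blue top (array([0.6500361 , 0.21351639]), 425, np.float64(0.0018944479952423265))
blue side (array([0.64846725, 0.21536923]), 333, np.float64(0.0023716255420541503))
yellow top (array([0.57859654, 0.1541122 ]), 25, np.float64(0.003147543083542533))
yellow side (array([0.57873676, 0.15678046]), 329, np.float64(0.0021572427212834602))
```

View pics/m10.png

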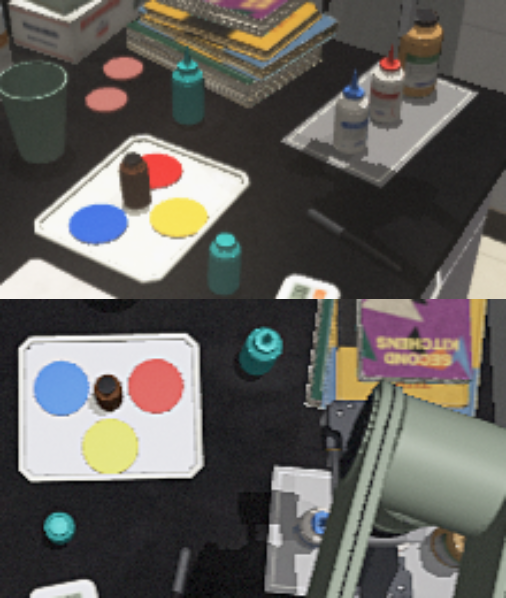

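View pics/m11.png

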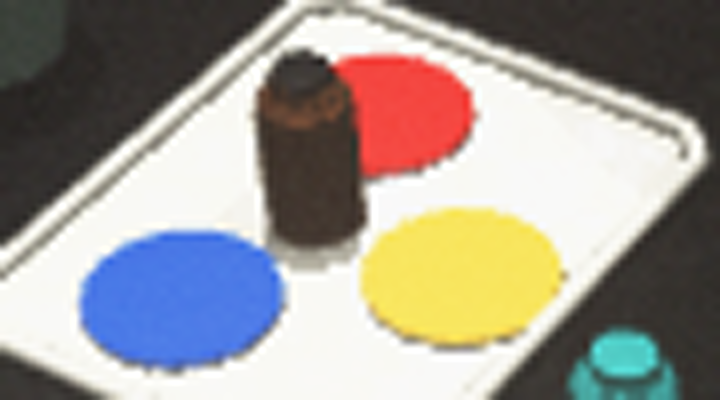

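```bash
python3 - <<'E'
from h import *
print(back('side',(240+318.5/8-.5,190+227/8-.5),.004), back('side',(240+303/8-.5,190+68/8-.5),.070))
print('rim',back('top',(255+360/7,145+80/7),.012))
for p in((.637,.159,.004),(.637,.159,.07)): print((proj('side',p)-[240,190]+.5)*8)
E
```

```text
[0.63383827 0.1612333  0.004     ] [0.63670217 0.15980147 0.07      ]
rim [0.7097968  0.15895521 0.012     ]
[315.06982013 220.07041422]
[303.77343457  66.43378532]
```

apply_moves(
  travel=[
    [1,0.7,0],
    [3.5,2.3,0],
    [7,4.7,0],
    [11,7.4,0],
    [15,10,0.3],
    [19,12.7,0.8],
    [22,14.8,1.2],
    [23.5,15.8,1.5],
    [23.7,16,1.5],
    [23.7,16,1.5],
    [23.7,16,1.5],
  ],
  yaw=[0,0,0,0,0,0,0,0,0,0,0],
  fingers=0.4,
)

```text
time: 24.98
tool_pos: [0.6357, 0.1579, 0.1668]
orientation: [2.223, 2.22, -0.0]
force: [0.1, -0.4, -0.3]
finger_gap: 0.0657
```

```bash
python3 go.py .637 .159 .015 1.5708
```

```text
t24.98 tcp [0.6357 0.1579 0.1668] head 1.569 tilt 0.000 -> travel cm [ 0.11  0.13 15.18] yaw -0.001
```

apply_moves(
  travel=[
    [0,0,1.5],
    [0,0,4.5],
    [0,0,8],
    [0,0,11.5],
    [0,0,14],
    [0,0,15.1],
    [0,0,15.2],
    [0,0,15.2],
    [0,0,15.2],
  ],
  yaw=[0,0,0,0,0,0,0,0,0],
)

```text
time: 26.1
tool_pos: [0.6372, 0.1592, 0.016]
orientation: [2.22, 2.22, 0.003]
force: [-0.7, -0.5, 0.2]
finger_gap: 0.0658
```

apply_moves(
  travel=[
    [0,0,0],
    [0,0,0],
    [0,0,0],
    [0,0,0],
    [0,0,0],
    [0,0,0],
  ],
  yaw=[0,0,0,0,0,0],
  fingers=-1,
)

```text
time: 26.85
tool_pos: [0.6359, 0.1591, 0.0145]
orientation: [-2.221, -2.221, -0.0]
force: [0.5, -0.1, 0.2]
finger_gap: 0.0336
```

```bash
python3 go.py .545 .429 .087 1.5708;python3 - <<'E'
from h import *
save('side','side10.png')
a=cv2.imread('pics/side10.png')
cv2.imwrite('pics/m12.png',cv2.resize(a[130:240,220:330],None,fx=4,fy=4,interpolation=cv2.INTER_CUBIC))
E
```

```text
t26.85 tcp [0.6359 0.1591 0.0145] head 1.571 tilt 0.000 -> travel cm [26.99 -9.09 -7.25] yaw -0.0
```

View pics/m12.png

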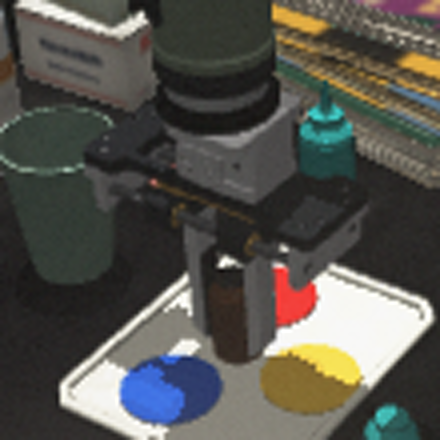

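The brown bottle is gripped (34 mm). Taking it to the pan.

apply_moves(
  travel=[
    [0,0,-0.8],
    [0,0,-2.8],
    [0,0,-5.8],
    [0,0,-9],
    [0.5,-0.2,-11.5],
    [2.2,-0.7,-12.5],
    [5,-1.7,-12.5],
    [8.5,-2.9,-12.5],
    [12.3,-4.1,-12.5],
    [16.2,-5.4,-12.5],
    [20,-6.7,-12.5],
    [23.3,-7.8,-12.5],
    [25.6,-8.6,-12.5],
    [26.7,-9,-12],
    [27,-9.1,-11],
    [27,-9.1,-9.8],
    [27,-9.1,-8.8],
    [27,-9.1,-8.2],
    [27,-9.1,-8],
  ],
  yaw=[0,0,0,0,0,0,0,0,0,0,0,0,0,0,0,0,0,0,0],
)

```text
time: 29.28
tool_pos: [0.5449, 0.4284, 0.0937]
orientation: [-2.222, -2.22, 0.002]
force: [1.0, -0.3, -0.4]
finger_gap: 0.0336
```

```bash
python3 go.py .545 .429 .085 1.5708;python3 - <<'E'
from h import *
save('side','side11.png')
a=cv2.imread('pics/side11.png')
cv2.imwrite('pics/m13.png',cv2.resize(a[190:340,160:320],None,fx=4,fy=4,interpolation=cv2.INTER_CUBIC))
b=save('top','top11.png')['color'][:,:,::-1]
cv2.imwrite('pics/m14.png',cv2.resize(b[160:290,150:260],None,fx=4,fy=4,interpolation=cv2.INTER_CUBIC))
E
```

```text
t29.27 tcp [0.5449 0.4284 0.0937] head 1.570 tilt 0.001 -> travel cm [0.06 0.01 0.87] yaw -0.001
```

View pics/m13.png

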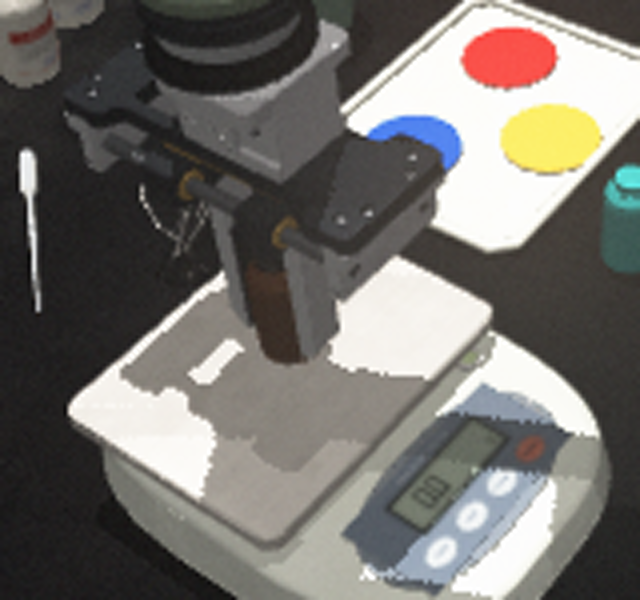

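View pics/m14.png

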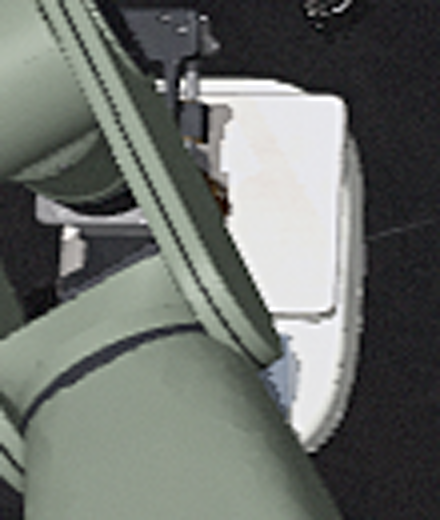

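```bash
python3 - <<'E'
from h import *
T=lambda x,y:(160+(x+.5)/4-.5,190+(y+.5)/4-.5)
print('foot',back('side',T(284,349),.0829)); print('pan',back('side',T(296,365),.074))
print((proj('side',(.5449,.4284,.0829))-[160,190]+.5)*4)
a=cv2.imread('pics/side4.png')
c=cv2.resize(a[230:335,165:320],None,fx=5,fy=5,interpolation=cv2.INTER_CUBIC)
for dx,dy in((-.072,-.089),(-.072,.089),(.072,-.089),(.072,.089),(0,0)):
    u=(proj('side',(.545+dx,.429+dy,.074))-[165,230]+.5)*5; cv2.circle(c,tuple(int(v) for v in u),3,(0,0,255),-1)
cv2.imwrite('pics/m15.png',c)
a=cv2.imread('pics/top4.png')
c=cv2.resize(a[170:255,155:250],None,fx=6,fy=6,interpolation=cv2.INTER_CUBIC)
for dx,dy in((-.072,-.089),(-.072,.089),(.072,-.089),(.072,.089),(0,0)):
    u=(proj('top',(.545+dx,.429+dy,.074))-[155,170]+.5)*6; cv2.circle(c,tuple(int(v) for v in u),3,(0,0,255),-1)
cv2.imwrite('pics/m16.png',c)
E
```

```text
foot [0.54540969 0.43393198 0.0829    ]
pan [0.53920853 0.43337162 0.074     ]
[292.64744475 342.99376161]
```

View pics/m15.png

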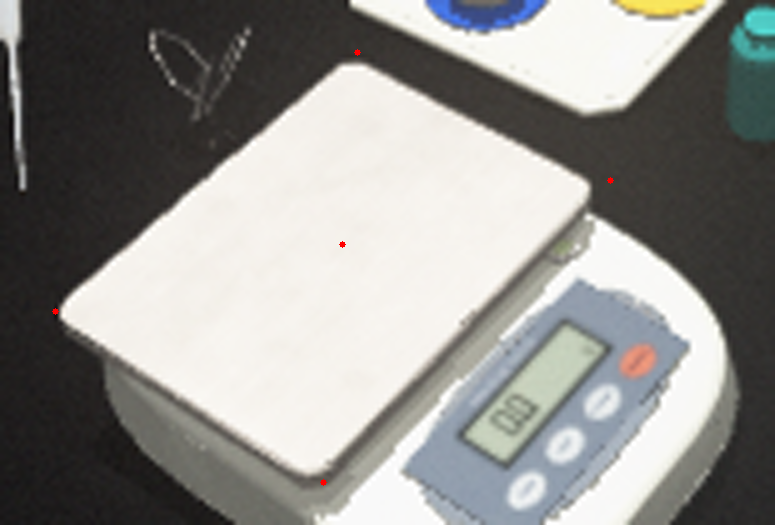

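View pics/m16.png

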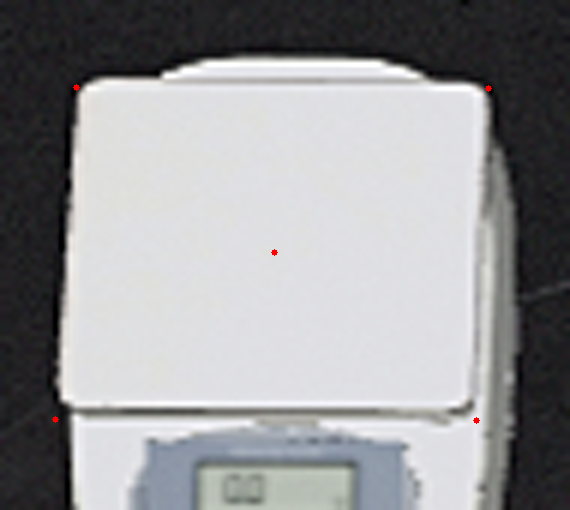

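The drawn pan corners show the pan's middle within about 3 mm of this spot. I'll correct by 2 mm and set the bottle down.

apply_moves(
  travel=[
    [0.1,-0.1,0.3],
    [0.2,-0.1,0.6],
    [0.2,-0.1,0.85],
    [0.2,-0.1,0.95],
    [0.2,-0.1,0.95],
    [0.2,-0.1,0.95],
  ],
  yaw=[0,0,0,0,0,0],
)

```text
time: 30.12
tool_pos: [0.544, 0.4311, 0.0851]
orientation: [2.221, 2.221, 0.0]
force: [-1.0, -0.2, 0.3]
finger_gap: 0.0333
```

apply_moves(
  travel=[
    [0,0,0],
    [0,0,0],
    [0,0,0],
    [0,0,0],
    [0,0,-1],
    [0,0,-4],
    [0,0,-8],
    [0,0,-11],
    [0,0,-12],
    [0,0,-12],
  ],
  yaw=[0,0,0,0,0,0,0,0,0,0],
  fingers=0.4,
)

```text
time: 31.38
tool_pos: [0.5442, 0.4312, 0.2057]
orientation: [2.221, 2.221, 0.002]
force: [-0.0, 0.5, -0.2]
finger_gap: 0.0658
```

```bash
python3 go.py .4768 -.0782 .2 1.5708;python3 - <<'E'
from h import *
save('side','side12.png')
a=cv2.imread('pics/side12.png')
cv2.imwrite('pics/m17.png',cv2.resize(a[130:340,160:440],None,fx=2.7,fy=2.7,interpolation=cv2.INTER_CUBIC))
E
```

```text
t31.38 tcp [0.5442 0.4312 0.2057] head 1.571 tilt 0.001 -> travel cm [-50.94  -6.74   0.52] yaw -0.0
```

View pics/m17.png

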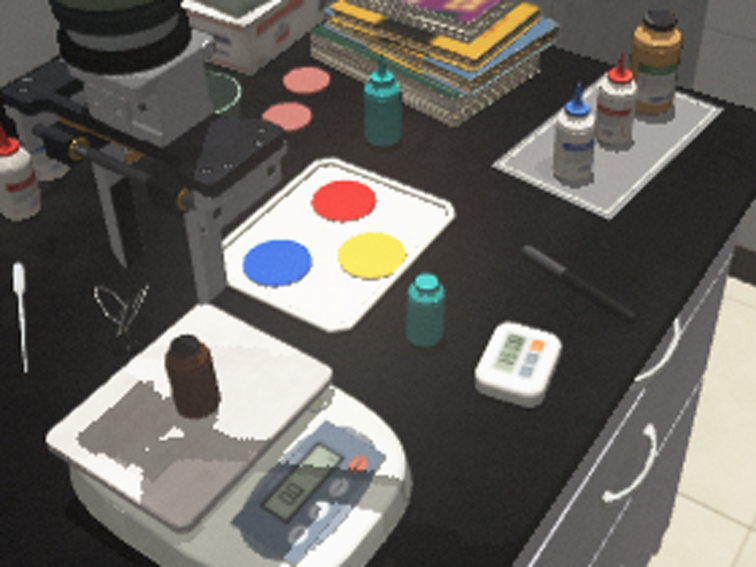

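The brown bottle stands upright near the pan's middle (197,400), and the three wait on the mat. Now I'll return blue.

apply_moves(
  travel=[
    [-1,-0.1,0],
    [-4,-0.5,0],
    [-8,-1.1,0],
    [-13,-1.7,0],
    [-18,-2.4,0],
    [-23,-3,0],
    [-28,-3.7,0],
    [-33,-4.4,0],
    [-38,-5,0],
    [-43,-5.7,0],
    [-47,-6.2,0.2],
    [-49.5,-6.6,0.5],
    [-50.7,-6.75,0.5],
    [-50.9,-6.75,0.5],
    [-50.9,-6.75,0.5],
  ],
  yaw=[0,0,0,0,0,0,0,0,0,0,0,0,0,0,0],
  fingers=0.7,
)

```text
time: 33.3
tool_pos: [0.4764, -0.0773, 0.1998]
orientation: [-2.22, -2.222, -0.0]
force: [-0.8, -0.1, -0.1]
finger_gap: 0.08
```

```bash
python3 go.py .4768 -.0782 .033 1.5708;python3 - <<'E'
from h import *
d=save('side','side13.png')
a=cv2.imread('pics/side13.png')
f=8;x0,y0=340,140
c=cv2.resize(a[y0:y0+75,x0:x0+90],None,fx=f,fy=f,interpolation=cv2.INTER_CUBIC)
def m(p,col):
    u=(proj('side',p)-[x0,y0]+.5)*f; cv2.circle(c,tuple(int(v) for v in u),2,col,-1)
for X,Y,r in((.4768,-.0782,.021),(.4695,-.1632,.021),(.4622,-.2481,.028)):
    for t in np.linspace(0,6.28,30): m((X+r*np.cos(t),Y+r*np.sin(t),.003),(255,255,0))
    m((X,Y,.113),(255,0,255))
cv2.imwrite('pics/m18.png',c)
E
```

```text
t33.30 tcp [ 0.4764 -0.0773  0.1998] head 1.571 tilt 0.001 -> travel cm [-0.1   0.05 16.68] yaw 0.001
```

View pics/m18.png

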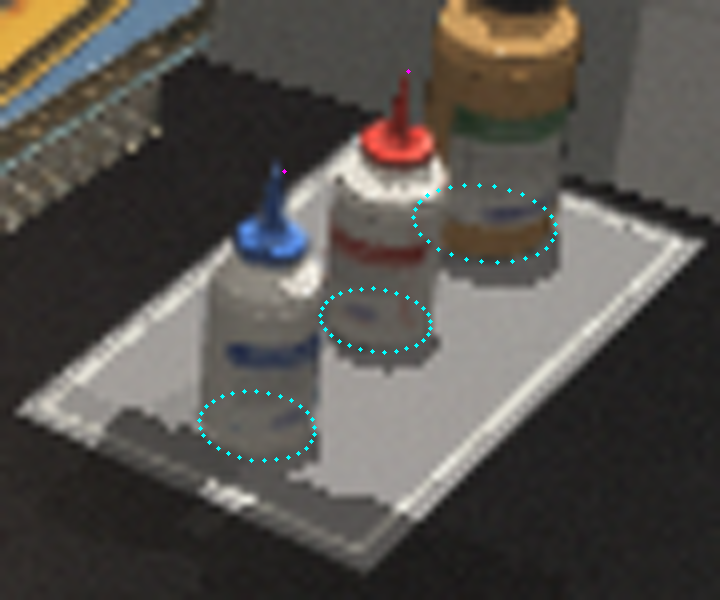

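apply_moves(
  travel=[
    [0,0,1.5],
    [-0.1,0,4.5],
    [-0.1,0,8.5],
    [-0.1,0,12.5],
    [-0.1,0,15.3],
    [-0.1,0,16.7],
    [-0.1,0,16.8],
    [-0.1,0,16.8],
    [-0.1,0,16.8],
  ],
  yaw=[0,0,0,0,0,0,0,0,0],
)

```text
time: 34.48
tool_pos: [0.4776, -0.0793, 0.0332]
orientation: [2.219, 2.22, 0.002]
force: [-0.5, -0.5, -0.6]
finger_gap: 0.0797
```

apply_moves(
  travel=[
    [0,0,0],
    [0,0,0],
    [0,0,0],
    [0,0,0],
    [0,0,0],
    [0,0,0],
  ],
  yaw=[0,0,0,0,0,0],
  fingers=-1,
)

```text
time: 35.22
tool_pos: [0.4765, -0.079, 0.032]
orientation: [2.221, 2.221, 0.0]
force: [0.6, -0.2, 0.7]
finger_gap: 0.0411
```

```bash
python3 go.py .649 .215 .0355 1.5708
```

```text
t35.23 tcp [ 0.4765 -0.079   0.032 ] head 1.571 tilt 0.000 -> travel cm [29.4  17.25 -0.35] yaw 0.0
```

apply_moves(
  travel=[
    [0,0,-0.8],
    [0,0,-2.8],
    [0.2,0.1,-5.5],
    [1,0.6,-7.5],
    [3,1.8,-8],
    [6,3.5,-8],
    [9.5,5.6,-8],
    [13.3,7.8,-8],
    [17,10,-8],
    [20.6,12.1,-8],
    [24,14.1,-8],
    [26.8,15.7,-8],
    [28.6,16.8,-7.5],
    [29.3,17.2,-6.2],
    [29.3,17.25,-4.5],
    [29.3,17.25,-3],
    [29.3,17.25,-2],
    [29.3,17.25,-1.6],
    [29.3,17.25,-1.5],
    [29.3,17.25,-1.5],
  ],
  yaw=[0,0,0,0,0,0,0,0,0,0,0,0,0,0,0,0,0,0,0,0],
)

```text
time: 37.72
tool_pos: [0.6494, 0.2141, 0.0476]
orientation: [2.221, 2.221, 0.001]
force: [0.2, -0.5, -0.5]
finger_gap: 0.0411
```

```bash
python3 go.py .649 .215 .036 1.5708; python3 - <<'E'
from h import *
d=save('side','side14.png')
a=cv2.imread('pics/side14.png')
f=8;x0,y0=230,165
c=cv2.resize(a[y0:y0+75,x0:x0+90],None,fx=f,fy=f,interpolation=cv2.INTER_CUBIC)
def m(p,col):
    u=(proj('side',p)-[x0,y0]+.5)*f; cv2.circle(c,tuple(int(v) for v in u),2,col,-1)
for t in np.linspace(0,6.28,40): m((.6493+.034*np.cos(t),.2144+.034*np.sin(t),.007),(0,255,255)); m((.6493+.021*np.cos(t),.2144+.021*np.sin(t),.018),(255,0,255))
cv2.imwrite('pics/m19.png',c)
E
```

```text
t37.73 tcp [0.6494 0.2141 0.0476] head 1.571 tilt 0.001 -> travel cm [ 0.09 -0.04  1.16] yaw -0.0
```

View pics/m19.png

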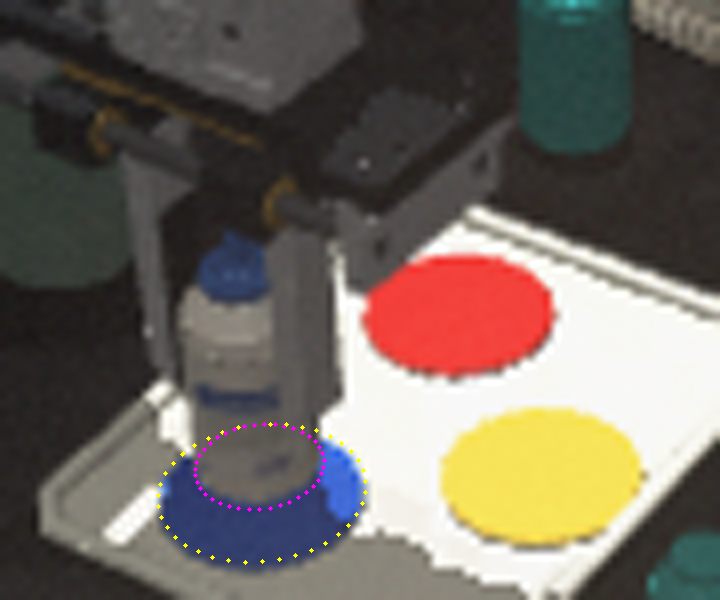

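apply_moves(
  travel=[
    [0.1,0,0.3],
    [0.15,-0.05,0.7],
    [0.15,-0.05,1.0],
    [0.15,-0.05,1.2],
    [0.15,-0.05,1.2],
    [0.15,-0.05,1.2],
  ],
  yaw=[0,0,0,0,0,0],
)

```text
time: 38.52
tool_pos: [0.6482, 0.2157, 0.036]
orientation: [-2.221, -2.221, 0.001]
force: [-2.9, -0.7, 5.6]
finger_gap: 0.0407
```

apply_moves(
  travel=[
    [0,0,0],
    [0,0,0],
    [0,0,0],
    [0,0,0],
    [0,0,-1],
    [0,0,-4],
    [0,0,-9],
    [0,0,-14],
    [0,0,-16],
    [0,0,-16],
  ],
  yaw=[0,0,0,0,0,0,0,0,0,0],
  fingers=0.8,
)

```text
time: 39.78
tool_pos: [0.6494, 0.2158, 0.1969]
orientation: [2.22, 2.22, 0.005]
force: [-0.3, -1.2, 0.1]
finger_gap: 0.0846
```

```bash
python3 go.py .4695 -.1632 .2 1.5708
```

```text
t39.77 tcp [0.6494 0.2158 0.1969] head 1.571 tilt 0.004 -> travel cm [-37.9  -18.    -0.41] yaw 0.0
```

apply_moves(
  travel=[
    [-1,-0.5,0],
    [-4,-1.9,0],
    [-8,-3.8,0],
    [-13,-6.1,0],
    [-18,-8.5,0],
    [-23,-10.8,0],
    [-28,-13.2,0],
    [-32.5,-15.3,0],
    [-36,-17,0],
    [-37.6,-17.8,0],
    [-37.9,-17.9,0],
    [-37.9,-17.9,0],
    [-37.9,-17.9,0],
  ],
  yaw=[0,0,0,0,0,0,0,0,0,0,0,0,0],
)

```text
time: 41.4
tool_pos: [0.4698, -0.1623, 0.1948]
orientation: [-2.219, -2.223, -0.0]
force: [-0.2, -0.8, -0.1]
finger_gap: 0.0844
```

```bash
python3 go.py .4695 -.1632 .032 1.5708; cat > chk.py <<'E'
from fit import *
import sys
tag,X,Y,r=sys.argv[1],*map(float,sys.argv[2:5])
out=[]
for n in('side','top'):
    a=save(n,f'{n}_{tag}.png')['color'][:,:,::-1]
    f=8; u=proj(n,(X,Y,.03)); x0,y0=int(u[0])-24,int(u[1])-32
    c=cv2.resize(a[y0:y0+52,x0:x0+48],None,fx=f,fy=f,interpolation=cv2.INTER_CUBIC).copy()
    def m(p,col):
        u=(proj(n,p)-[x0,y0]+.5)*f; cv2.circle(c,tuple(int(v) for v in u),1,col,-1)
    for t in np.linspace(0,6.28,60):
        m((X+.034*np.cos(t),Y+.034*np.sin(t),.007),(0,255,0)); m((X+r*np.cos(t),Y+r*np.sin(t),.007),(255,0,255))
    out.append(c)
cv2.imwrite(f'pics/chk_{tag}.png',np.hstack(out))
E
python3 chk.py blue .6493 .2144 .021
```

```text
t41.40 tcp [ 0.4698 -0.1623  0.1948] head 1.573 tilt 0.001 -> travel cm [-0.09 -0.03 16.28] yaw 0.002
```

View pics/chk_blue.png

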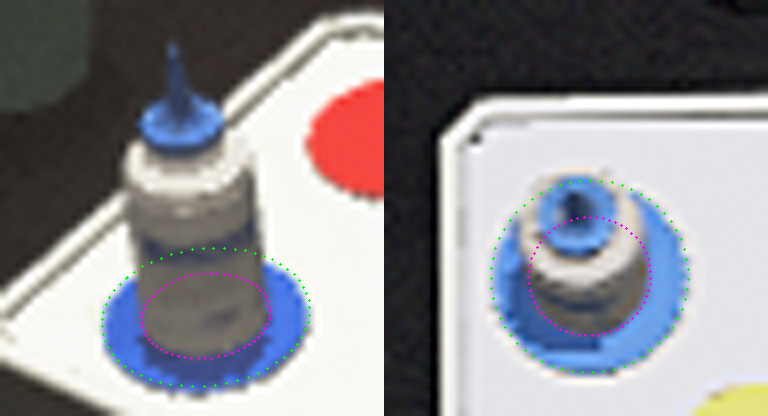

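Blue is centred on its coaster to about 1 mm in both views. Next is red.

apply_moves(
  travel=[
    [0,0,1.5],
    [-0.05,0,4.5],
    [-0.05,0,8.5],
    [-0.05,0,12.5],
    [-0.05,0,15],
    [-0.05,0,16.2],
    [-0.05,0,16.3],
    [-0.05,0,16.3],
    [-0.05,0,16.3],
  ],
  yaw=[0,0,0,0,0,0,0,0,0],
)

```text
time: 42.62
tool_pos: [0.4705, -0.1645, 0.0332]
orientation: [2.22, 2.22, 0.001]
force: [0.6, -0.1, -0.5]
finger_gap: 0.0843
```

apply_moves(
  travel=[
    [0,0,0],
    [0,0,0],
    [0,0,0],
    [0,0,0],
    [0,0,0],
    [0,0,0],
  ],
  yaw=[0,0,0,0,0,0],
  fingers=-1,
)

```text
time: 43.38
tool_pos: [0.4694, -0.1639, 0.0319]
orientation: [-2.221, -2.221, -0.0]
force: [-0.4, -0.2, -0.3]
finger_gap: 0.0412
```

```bash
python3 go.py .651 .103 .036 1.5708
```

```text
t43.38 tcp [ 0.4694 -0.1639  0.0319] head 1.571 tilt 0.000 -> travel cm [26.69 18.16 -0.41] yaw -0.0
```

apply_moves(
  travel=[
    [0,0,-0.8],
    [0,0,-2.8],
    [0.2,0.1,-5.5],
    [1,0.7,-7.5],
    [2.8,1.9,-8],
    [5.5,3.7,-8],
    [8.7,5.9,-8],
    [12,8.2,-8],
    [15.4,10.5,-8],
    [18.8,12.8,-8],
    [21.8,14.8,-8],
    [24.4,16.6,-8],
    [26,17.7,-7.5],
    [26.6,18.1,-6.2],
    [26.65,18.15,-4.5],
    [26.65,18.15,-3],
    [26.65,18.15,-2],
    [26.65,18.15,-1.6],
    [26.65,18.15,-1.5],
    [26.65,18.15,-1.5],
  ],
  yaw=[0,0,0,0,0,0,0,0,0,0,0,0,0,0,0,0,0,0,0,0],
)

```text
time: 45.88
tool_pos: [0.6514, 0.1025, 0.0476]
orientation: [2.221, 2.221, 0.001]
force: [-0.4, 0.5, -0.9]
finger_gap: 0.041
```

```bash
python3 go.py .651 .103 .036 1.5708; python3 chk.py redpre .6523 .1024 .021
```

```text
t45.88 tcp [0.6514 0.1025 0.0476] head 1.571 tilt 0.001 -> travel cm [ 0.05 -0.04  1.16] yaw -0.0
```

View pics/chk_redpre.png

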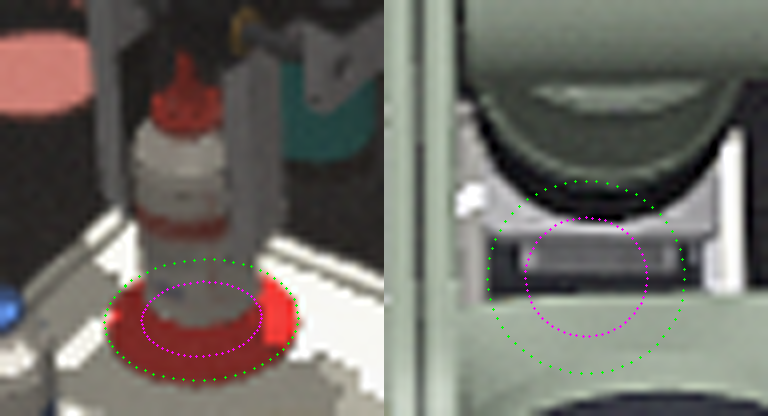

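Red lines up with its coaster ring. Setting it down.

apply_moves(
  travel=[
    [0.05,0,0.3],
    [0.1,0,0.7],
    [0.1,0,1.0],
    [0.1,0,1.15],
    [0.1,0,1.15],
    [0.1,0,1.15],
  ],
  yaw=[0,0,0,0,0,0],
)

```text
time: 46.72
tool_pos: [0.6507, 0.1036, 0.0359]
orientation: [-2.221, -2.221, 0.001]
force: [-2.3, -0.4, 4.7]
finger_gap: 0.0414
```

apply_moves(
  travel=[
    [0,0,0],
    [0,0,0],
    [0,0,0],
    [0,0,0],
    [0,0,-1],
    [0,0,-4],
    [0,0,-9],
    [0,0,-14],
    [0,0,-16],
    [0,0,-16],
    [0,0,-16],
  ],
  yaw=[0,0,0,0,0,0,0,0,0,0,0],
  fingers=1,
)

```text
time: 48.1
tool_pos: [0.6493, 0.1035, 0.1926]
orientation: [-2.219, -2.219, 0.005]
force: [0.1, -0.0, 0.2]
finger_gap: 0.0938
```

```bash
python3 go.py .4622 -.2481 .2 1.5708
```

```text
t48.10 tcp [0.6493 0.1035 0.1926] head 1.571 tilt 0.005 -> travel cm [-35.16 -18.71  -0.64] yaw -0.0
```

apply_moves(
  travel=[
    [-1,-0.5,-0.2],
    [-4,-2.1,-0.3],
    [-8,-4.3,-0.3],
    [-13,-7,-0.3],
    [-18,-9.7,-0.3],
    [-23,-12.3,-0.3],
    [-28,-15,-0.3],
    [-32,-17.2,-0.3],
    [-34.5,-18.5,-0.3],
    [-35.15,-18.85,-0.3],
    [-35.15,-18.85,-0.3],
    [-35.15,-18.85,-0.3],
  ],
  yaw=[0,0,0,0,0,0,0,0,0,0,0,0],
)

```text
time: 49.6
tool_pos: [0.4627, -0.2469, 0.1981]
orientation: [-2.219, -2.222, -0.0]
force: [-0.2, -0.0, 0.6]
finger_gap: 0.094
```

```bash
python3 go.py .4622 -.2481 .060 1.5708; python3 chk.py red .6523 .1024 .021
```

```text
t49.60 tcp [ 0.4627 -0.2469  0.1981] head 1.572 tilt 0.001 -> travel cm [-0.13 -0.04 13.81] yaw 0.001
```

View pics/chk_red.png

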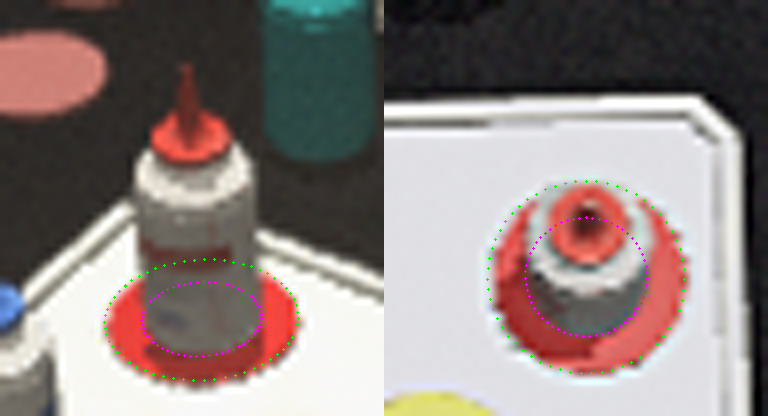

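Red is centred in both views. Last is tan.

apply_moves(
  travel=[
    [0,0,1.5],
    [-0.05,0,4.5],
    [-0.05,0,8.5],
    [-0.05,0,11.7],
    [-0.05,0,13.5],
    [-0.05,0,13.8],
    [-0.05,0,13.8],
    [-0.05,0,13.8],
  ],
  yaw=[0,0,0,0,0,0,0,0],
)

```text
time: 50.7
tool_pos: [0.4635, -0.2493, 0.0619]
orientation: [2.219, 2.219, 0.001]
force: [-0.0, 0.3, -0.7]
finger_gap: 0.0939
```

apply_moves(
  travel=[
    [0,0,0],
    [0,0,0],
    [0,0,0],
    [0,0,0],
    [0,0,0],
    [0,0,0],
  ],
  yaw=[0,0,0,0,0,0],
  fingers=-1,
  grip_force=15,
)

```text
time: 51.45
tool_pos: [0.4623, -0.2484, 0.0605]
orientation: [-2.221, -2.221, 0.0]
force: [-0.3, 0.1, 0.6]
finger_gap: 0.0543
```

```bash
python3 go.py .5780 .1570 .0645 1.5708
```

```text
t51.45 tcp [ 0.4623 -0.2484  0.0605] head 1.571 tilt 0.000 -> travel cm [40.54 11.57 -0.4 ] yaw 0.0
```

apply_moves(
  travel=[
    [0,0,-0.7],
    [0,0,-2.2],
    [0,0,-4.2],
    [0.7,0.2,-6],
    [2.6,0.7,-7],
    [5.8,1.7,-7],
    [9.6,2.7,-7],
    [13.6,3.9,-7],
    [17.6,5,-7],
    [21.6,6.2,-7],
    [25.6,7.3,-7],
    [29.6,8.4,-7],
    [33.4,9.5,-7],
    [36.8,10.5,-7],
    [39.2,11.2,-6.5],
    [40.3,11.5,-5],
    [40.5,11.55,-3.2],
    [40.5,11.55,-1.9],
    [40.5,11.55,-1.5],
    [40.5,11.55,-1.5],
  ],
  yaw=[0,0,0,0,0,0,0,0,0,0,0,0,0,0,0,0,0,0,0,0],
)

```text
time: 53.95
tool_pos: [0.5777, 0.1558, 0.075]
orientation: [-2.222, -2.22, 0.001]
force: [-0.8, 0.5, -0.5]
finger_gap: 0.0544
```

```bash
python3 chk.py tanpre .5787 .1560 .028;  python3 go.py .5780 .1570 .0645 1.5708
```

```text
t54.05 tcp [0.5785 0.1561 0.0761] head 1.570 tilt 0.001 -> travel cm [ 0.09 -0.05  1.16] yaw -0.001
```

View pics/chk_tanpre.png

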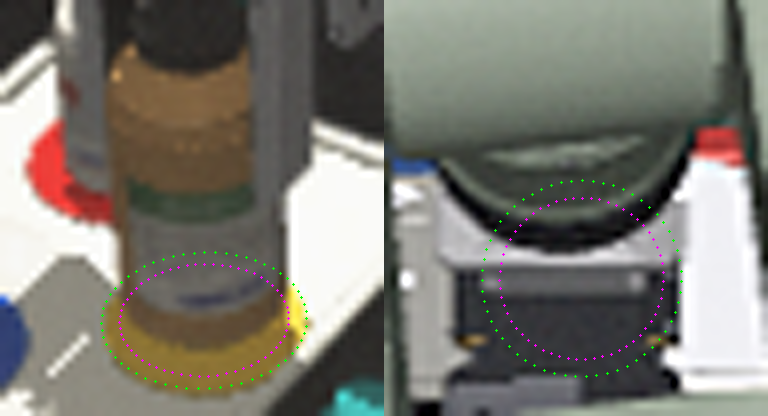

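Tan lines up too. Setting it down.

apply_moves(
  travel=[
    [0.05,0,0.3],
    [0.1,0,0.7],
    [0.1,0,1.0],
    [0.1,0,1.15],
    [0.1,0,1.15],
    [0.1,0,1.15],
  ],
  yaw=[0,0,0,0,0,0],
)

```text
time: 54.8
tool_pos: [0.5777, 0.1576, 0.0645]
orientation: [-2.221, -2.221, 0.001]
force: [-2.7, 0.2, 5.2]
finger_gap: 0.0544
```

apply_moves(
  travel=[
    [0,0,0],
    [0,0,0],
    [0,0,0],
    [0,0,0],
    [0,0,-1],
    [0,0,-4],
    [0,0,-9],
    [0,0,-13],
    [0,0,-14],
    [-3,-1,-14],
    [-8,-2.5,-14],
    [-13,-4,-14],
    [-18,-5.5,-14],
    [-23,-7,-14],
    [-27,-8,-14],
    [-30,-9,-14],
    [-31,-9.3,-14],
    [-31,-9.3,-14],
    [-31,-9.3,-14],
  ],
  yaw=[0,0,0,0,0,0,0,0,0,0,0,0,0,0,0,0,0,0,0],
  fingers=1,
)

```text
time: 57.18
tool_pos: [0.485, -0.1513, 0.2036]
orientation: [-2.219, -2.222, -0.0]
force: [-0.1, 0.4, -0.4]
finger_gap: 0.0939
```

```bash
python3 chk.py tan .5787 .1560 .028; python3 - <<'E'
from h import *
a=cv2.imread('pics/side_tan.png');b=cv2.imread('pics/top_tan.png')
cv2.imwrite('pics/fin.png',np.hstack([cv2.resize(a[130:330,160:440][:, :200],None,fx=2,fy=2),cv2.resize(b[130:330,155:355],None,fx=2,fy=2)]))
E
```

```text
(no output)
```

View pics/chk_tan.png

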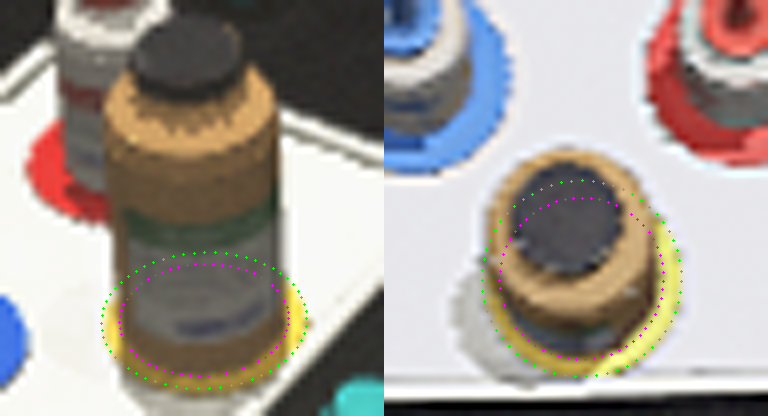

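View pics/fin.png

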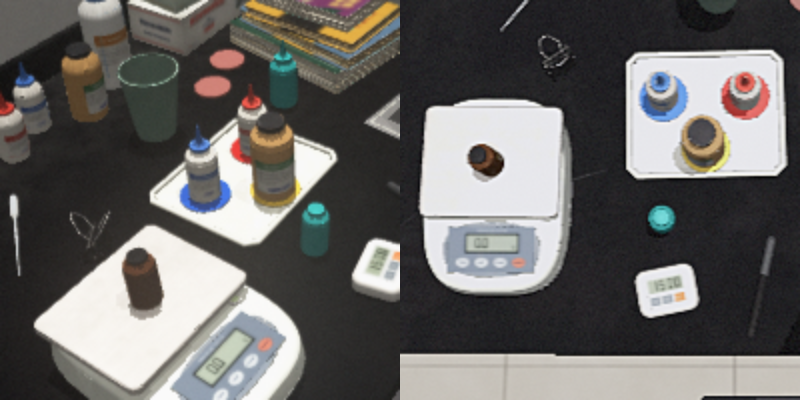

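```bash
python3 -c "
from rig import bot
print(bot.job_done(), bot.state()['time'])"
```

```text
the job is handed in; nothing more can be done
the job is handed in; nothing more can be done
```

The job is done and handed in, at about 57 s of the 136 s allowed.

I moved tan, red and blue to the side mat one at a time. With all three waiting there, I stood the brown bottle on the balance's pan. Then I returned blue, red and tan to the blue, red and yellow coasters.

**Last checks, from both cameras:**
- **Upright:** all four bottles stand upright, and the gripper is clear of everything.
- **Blue and red:** both are within about 1–2 mm of their coaster centres.
- **Tan:** it is within about 2–3 mm of its coaster centre.
- **Brown:** it is within a few mm of the pan's middle.
- **Forces:** the highest wrist-force reading I saw was about 8 N. These were readings at the end of each move, not a continuous record.

**Disagreements:**
- **Cameras:** the two cameras differed by 2–3 mm on the coasters and by up to about 7 mm on the pan's middle. I aimed between them.
- **Tan's width:** the gripper read 54 mm on the 56 mm tan bottle. It held firmly both times.

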